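# Retighten the boot scraper's clamp with its ratchet lever

## Task

The clamp of the boot scraper is not yet tight, but its lever has almost reached the stop post on the tightening side. Lift the lever off its serrations by its knob, swing it back (anticlockwise seen from above) to the other stop post without turning the clamp, let it down into the serrations again, and turn it clockwise up to the first post, so that the clamp screw is tightened. Leave the crank as it is, and let go of the lever with it sitting down in its serrations.

Things in the scene. Friction and masses are not known exactly. Their poses are not given: they have to be found in the camera images.
- scraper: Fixed black iron boot scraper, plate 270 x 290 mm, two bristle drums along its y. Origin: plate's underside on the marble step; z up, y left, -x to the robot. Vertical clamp axis at x = -70, y = 0 mm. Two upright brass stop posts (14 mm thick, tops at z 140) 50 mm from that axis stop the lever bar 36 degrees left and right of -x.
- lever_knob (a point): Middle of the upright black knob (26 mm across, 44 high) on the end of the flat steel clamp lever, 105 mm from the clamp axis; lever down: z 129 mm in the scraper's frame. Starts near the left post. Lever slides up 16 mm at most against 5 to 7 N (spring, weight), is free of its serrations from 8 mm, springs down into the next of 18 gaps, 20 degrees apart; 5 degrees of play.
- clamp (a joint): Turn of the clamp screw (steel serrated disc, 64 mm across, under the lever's hub), rad, growing clockwise from above = tighter. Starts at 0.22 to 0.50; the lever then stands at the same angle left of the scraper's -x. Friction (2 to 3 N at the knob) holds it where left. A full lever stroke from post to post adds about 0.9 to 1.25; tight from 0.9.
- crank_handle (a point): Middle of the crank's level wooden handle (22 mm thick, 60 mm long) beside the scraper's left (+y) cheek; it turns the near drum about a level axis. Not part of the job: leave it.

How it is judged (in metres and radians):
On the way, in this order (a step that is already met when the one before it is completed fails the run):
1. the lever is lifted off its serrations (knob at least 8 mm above its resting height) (z of lever_knob in the frame of scraper above 0.137 m), for 0.1 s.
2. the lever is swung back at least 10 degrees past the middle and down in its serrations again (knob within 3.5 mm of its resting height), the clamp not turned back below 0.1 rad (y of lever_knob in the frame of scraper below -0.018 m and z of lever_knob in the frame of scraper below 0.1325 m and value of joint clamp above 0.1 rad), for 0.1 s.
At the end, for the whole second after the job is handed in: The clamp is turned to 0.9 rad or more and at rest; the lever is down in its serrations (knob within 3.5 mm of its resting height) and back on the left, at or within about 20 degrees of the left post (value of joint clamp above 0.9 rad and z of lever_knob in the frame of scraper below 0.1325 m and y of lever_knob in the frame of scraper above 0.028 m and velocity of joint clamp below 0.05 rad/s); the robot touches nothing.
It fails at once if the crank handle is moved by more than 20 mm (distance of crank_handle from where it was at the start of the episode above 0.02 m).
It also fails if it takes over 38 s, if anything falls off the work surface, if the arm or the gripper's body presses on something with over 40 N, if the wrist force passes 120 N, or if a joint passes its speed limit or range.

## Robot

A 6-joint arm with a two-finger parallel gripper is mounted at the origin on the work surface. World frame = base frame: x ahead of the robot, y to its left, z up, the work surface at z = 0. Lengths are in mm, angles in rad, forces in N, time in s.
With the tool pointing down it reaches from about 400 to 825 mm from the base axis. Payload 7 kg.
Tool frame: the origin (TCP) lies at the very end of the fingers, on their centre line; the grasp point (between the pads) lies 19 mm behind it; z points along the fingers, y is the line along which they close (so a half turn about z gives the same grasp; the last joint's range is limited). The gripper opens to 88 mm and grips with 3 to 60 N. Pads are 19 mm wide; open, the fingers measure 130 mm over their backs; the gripper's body (78 mm by 193 mm) begins 47 mm behind the grasp point.
Start: joints at [-0.85, 0.359, 0.012, 0, -1.224, -0.288], TCP at [283.076, -612.75, 191.261] pointing down, gripper open.
Joint ranges: [-3.07, 3.07], [-1.43, 2.12], [-1.02, 1.25], [-3.03, 1.67], [-3.05, -0], [-3.03, 3.03]. Speed limits (rad/s): [2.39, 2.39, 3.01, 3.14, 3.14, 3.14].

## Interface

Orientations are given as a unit quaternion [x, y, z, w].
In Python, from plant import bot gives the robot as it stands. Calls block until the motion is done:
- bot.move_ptp(position, orientation): joint-space move of the TCP to a pose.
- bot.line_to(position, velocity=150, ori=None): straight line of the TCP; ori=None keeps the orientation; velocity is the mean speed in mm/s.
- bot.move_joints(angles): joint-space move.
- bot.move_gripper(opening, force=None): finger opening in mm; force is the grip in N (None keeps the last); returns when the fingers have stopped.
- bot.pause(seconds).
- bot.solve_ik(position, orientation): joint angles nearest the present ones, or None.
- bot.read_state(): the state.
- bot.camera(name): name is "side" or "top" or "wrist"; returns the picture (384x512x3 uint8, red, green, blue); there is no depth.
- bot.get_calibration(name): a dict with "fx", "fy", "cx", "cy" (pixels), "view" (4x4, takes a point from world to camera coordinates); the wrist camera has in their place "T_tool_cam" (4x4, takes a point from camera to tool coordinates, whose origin is the TCP and whose axes are the flange's). Camera axes: x right, y up, looking along -z (the intrinsics and any distortion apply to the point x, -y, -z); pixel columns grow to the right and rows downward; lengths in mm; the calibration is good to about 2 mm. A picture is of the moment at which its call begins: read the wrist's pose just before it. get_calibration takes no time and is no camera call.
A pose or a line that the arm cannot do raises bot.Unreachable and nothing moves.
- bot.close_job(): hands the job in; it is judged then, once.
The state is a dict: "t": time; "joint_pos": joint angles; "qvel": joint speeds; "tau": joint torques, N m; "tcp_pos": TCP position; "eef_rot": TCP orientation; "contact_force": force on the tool from outside, world axes, zero at the start; "moment": the same for the moment, N m; "width": finger opening in mm; "finger_force": force on a finger pad.
Only numpy, scipy, OpenCV 4.12 (cv2) and the standard library are available. Lean on these libraries where they do the work, as an engineer would, in place of code of your own. Each camera call takes 0.05 s, during which the arm holds its last target. There are 200 camera calls.

## Working session

There is one attempt and no reset: what is moved stays moved. The work goes in short steps, each a Python script; the robot and the scene stay as the last script left them, time stands still between calls to the robot, and variables do not carry over. Pictures are saved under pics/ and viewed, at most 10 in all, crops included, and the job is handed in when it is done.

```bash
ls; mkdir -p pics
python3 - <<'E'
from plant import bot
import cv2
for n in("top","side"):
    cv2.imwrite(f"pics/{n}0.png",bot.camera(n)[:,:,::-1]); c=bot.get_calibration(n); print(n,c)
print(bot.get_calibration("wrist")); s=bot.read_state(); print(s)
E
```

```text
pics
top {'fx': 438.2408611887332, 'fy': 438.2408611887332, 'cx': 254.3377870646317, 'cy': 188.46868300746985, 'view': array([[ 8.62206558e-03, -9.99025490e-01, -4.32866153e-02,
         1.44821861e+02],
       [ 9.95110180e-01,  4.31271929e-03,  9.86768937e-02,
        -6.30129588e+02],
       [-9.83940490e-02, -4.39257502e-02,  9.94177620e-01,
        -8.84912370e+02],
       [ 0.00000000e+00,  0.00000000e+00,  0.00000000e+00,
         1.00000000e+00]])}
side {'fx': 357.03466138228094, 'fy': 357.03466138228094, 'cx': 253.24300084140847, 'cy': 191.7518226734307, 'view': array([[-8.69951963e-01, -4.92788130e-01, -1.85321851e-02,
         5.98824170e+02],
       [ 3.24758991e-01, -6.00789415e-01,  7.30468122e-01,
        -2.03753080e+02],
       [-3.71099960e-01,  6.29453682e-01,  6.82695306e-01,
        -6.19147914e+02],
       [ 0.00000000e+00,  0.00000000e+00,  0.00000000e+00,
         1.00000000e+00]])}
{'fx': 299.1486150462506, 'fy': 299.1486150462506, 'cx': 258.24196689871076, 'cy': 190.40953954892575, 'T_tool_cam': array([[-2.36319611e-05,  9.55866958e-01,  2.93799861e-01,
    
[... 296 characters left out ...]
_pos': array([-8.49901289e-01,  3.59321364e-01,  1.11380904e-02, -3.03759870e-04,
       -1.22411418e+00, -2.88081785e-01]), 'qvel': array([-1.35790660e-04,  4.57042632e-04,  3.80789236e-03,  1.23483568e-03,
        9.72620749e-05,  7.94507672e-04]), 'tau': array([-9.87998174e-04, -5.84163094e+01,  2.93752384e+01,  7.01548755e+00,
        1.01807347e-02, -2.02551371e-05]), 'tcp_pos': array([ 282.85607717, -612.32214657,  190.40794964]), 'eef_rot': array([-2.14670888e-01,  9.76686145e-01,  7.26085508e-04, -2.37777173e-04]), 'contact_force': array([-0.28772256,  0.42046716, -0.03913857]), 'moment': array([ 0.01176028,  0.00621506, -0.01211083]), 'finger_force': 0.0, 'width': 87.49146953432003}
```

View pics/top0.png

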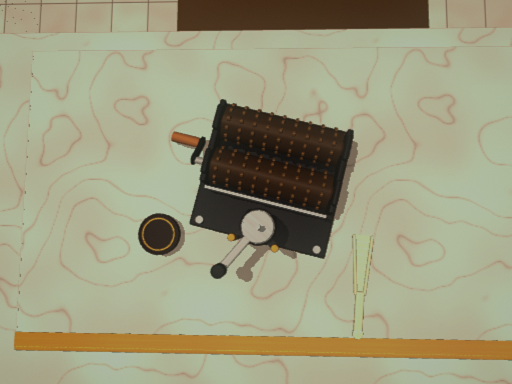

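View pics/side0.png

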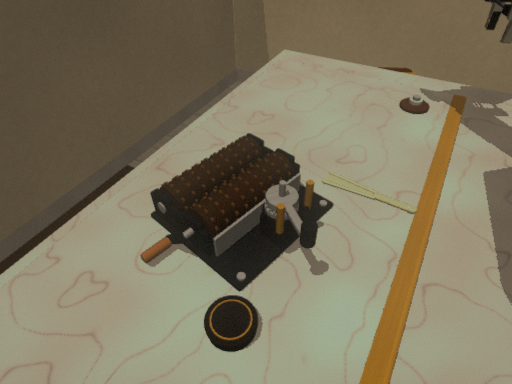

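The top view shows the knob at about (218,271), the hub at (258,227) and the posts at (231,237) and (275,248). The side view shows the knob at about (309,235) and the posts at (280,218) and (309,192). I'll enlarge both.

Run:
```python
import cv2
a=cv2.imread("pics/top0.png")[190:290,180:340]; b=cv2.imread("pics/side0.png")[160:290,230:340]
cv2.imwrite("pics/topc.png",cv2.resize(a,None,fx=5,fy=5,interpolation=2)); cv2.imwrite("pics/sidec.png",cv2.resize(b,None,fx=4.5,fy=4.5,interpolation=2))
```

```text
(no output)
```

View pics/topc.png

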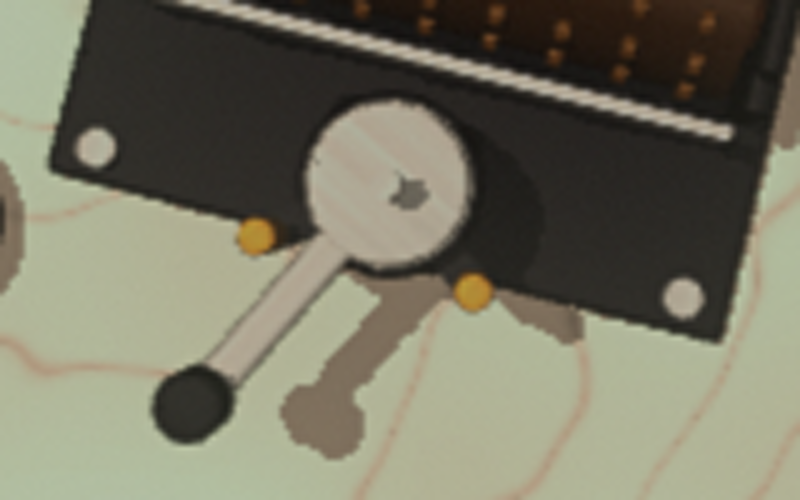

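View pics/sidec.png

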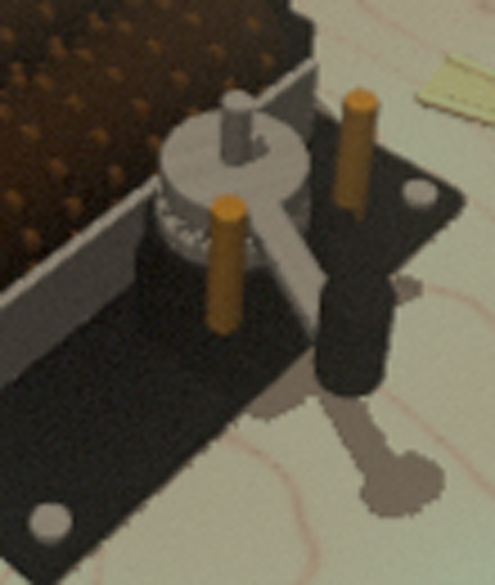

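```bash
cat > h.py <<'E'
import numpy as np, cv2
from plant import bot
def ray(c,u,v):
    V=c["view"];R=V[:3,:3];o=-R.T@V[:3,3]
    d=R.T@np.array([(u-c["cx"])/c["fx"],-(v-c["cy"])/c["fy"],-1]);return o,d/np.linalg.norm(d)
def tri(rays):
    A=sum(np.eye(3)-np.outer(d,d) for o,d in rays);b=sum((np.eye(3)-np.outer(d,d))@o for o,d in rays)
    p=np.linalg.solve(A,b);return p,[np.linalg.norm(np.cross(p-o,d)) for o,d in rays]
def onz(r,z): o,d=r;return o+d*(z-o[2])/d[2]
E
python3 - <<'E'
from h import *
T=bot.get_calibration("top");S=bot.get_calibration("side")
t=lambda x,y:ray(T,180+(x+.5)/5-.5,190+(y+.5)/5-.5)
s=lambda x,y:ray(S,230+(x+.5)/4.5-.5,160+(y+.5)/4.5-.5)
np.set_printoptions(precision=1,suppress=True)
for n,a,b in[("postL",(257,235),(229,203)),("postR",(474,292),(361,98)),("knobtop",(193,404),(358,268)),("FR",(720,342),(462,198)),("screwR",(684,298),(419,192)),("screwL",(96,147),(50,522))]:
    print(n,*tri([t(*a),s(*b)]))
FL=onz(t(50,172),8);FR=onz(t(720,342),8);print(FL,FR,np.linalg.norm(FL-FR),onz(t(388,182),130))
E
```

```text
postL [529.6 183.8 165.6] [np.float64(0.3346941653274437), np.float64(0.3346941653275566)]
postR [510.2 106.6 164.8] [np.float64(0.29193252840695655), np.float64(0.29193252840702827)]
knobtop [471.4 204.  180.1] [np.float64(0.11564677615134232), np.float64(0.11564677615142102)]
FR [486.8   5.3  31.6] [np.float64(0.5404919901076465), np.float64(0.5404919901075725)]
screwR [504.5  20.7  40.8] [np.float64(0.022341986474163734), np.float64(0.022341986474009205)]
screwL [564.  263.6  40.9] [np.float64(0.2282348040278808), np.float64(0.22823480402794008)]
[554.3 289.    8. ] [485.    2.5   8. ] 294.76949459332656 [549.5 138.7 130. ]
```

```bash
cat >> h.py <<'E'
from scipy.spatial.transform import Rotation as Ro
AX=np.array([549.4,138.0]); PHI0=np.pi+(-0.243); TH0=np.radians(26.3)
def pose(th,z,r=104,flip=0):
    phi=PHI0-th; p=[*(AX+r*np.array([np.cos(phi),np.sin(phi)])),z]
    a=phi+np.pi*flip; x=np.array([np.cos(a),np.sin(a),0]); zz=np.array([0,0,-1.])
    return p,Ro.from_matrix(np.c_[x,np.cross(zz,x),zz]).as_quat()
E
python3 - <<'E'
from h import *
np.set_printoptions(precision=2,suppress=True)
for f in(0,1):
  for th in(TH0,0,-.6): 
    p,q=pose(th,240,flip=f); print(f,p,bot.solve_ik(p,q))
p,q=pose(TH0,240,flip=1)
f=1 if bot.solve_ik(p,q) is not None else 0
p,q=pose(TH0,240,flip=f)
bot.move_ptp(p,q); s=bot.read_state(); print(f,s["t"],s["tcp_pos"],s["contact_force"])
cv2.imwrite("pics/w1.png",bot.camera("wrist")[:,:,::-1])
np.save("w1.npy",np.r_[s["tcp_pos"],s["eef_rot"]])
E
```

```text
0 [np.float64(469.9920189699932), np.float64(205.15930723837226), 240] None
0 [np.float64(448.45546830942067), np.float64(163.02401889724413), 240] [ 0.76 -0.   -0.33  0.   -1.25 -2.58]
0 [np.float64(451.95725894096216), np.float64(101.65564397459616), 240] [ 0.65 -0.03 -0.35  0.   -1.25 -1.86]
1 [np.float64(469.9920189699932), np.float64(205.15930723837226), 240] [ 0.79  0.06 -0.26  0.   -1.25  0.07]
1 [np.float64(448.45546830942067), np.float64(163.02401889724413), 240] [ 0.76 -0.   -0.33  0.   -1.25  0.57]
1 [np.float64(451.95725894096216), np.float64(101.65564397459616), 240] [ 0.65 -0.03 -0.35  0.   -1.25  1.28]
1 3.05 [470.25 204.67 239.91] [ 0.16 -0.31  0.39]
```

View pics/w1.png

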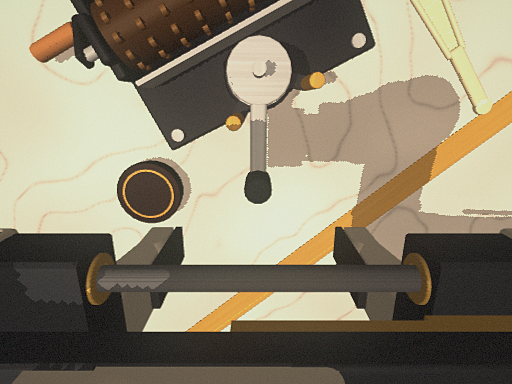

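The wrist view shows the knob at about (258,187) with the lever vertical in the image (hub at x≈259), so the tool is aligned with the lever. Next I'll check its position.

Run:
```python
from h import *
w=np.load("w1.npy");c=bot.get_calibration("wrist");M=c["T_tool_cam"];R=Ro.from_quat(w[3:]).as_matrix()
def r(u,v):
    d=R@M[:3,:3]@np.array([(u-c["cx"])/c["fx"],-(v-c["cy"])/c["fy"],-1]); return w[:3]+R@M[:3,3],d
np.set_printoptions(precision=1,suppress=True)
for (u,v),z in [((258,171),132),((258,187),154),((258,190),176),((258,203),176),((233,123),165),((317,79),165),((259,70),150)]: print(u,v,onz(r(u,v),z))
print(pose(TH0,0,105)[0])
```

```text
258 171 [477.2 199.1 132. ]
258 187 [469.  206.1 154. ]
258 190 [471.8 203.7 176. ]
258 203 [462.3 211.7 176. ]
233 123 [530.4 182.8 165. ]
317 79 [511.7 104.6 165. ]
259 70 [549.6 136.5 150. ]
[np.float64(469.22848069085853), np.float64(205.805069807972), 0]
```

Everything agrees. Next: grasp, lift 12 mm and check.

```bash
cat >> h.py <<'E'
np.set_printoptions(precision=2,suppress=True)
def rep(l):
    s=bot.read_state(); d=s["tcp_pos"][:2]-AX; th=PHI0-np.arctan2(d[1],d[0])%(2*np.pi)
    print(l,"t%.2f"%s["t"],s["tcp_pos"],"th%.1f r%.1f"%(np.degrees(th),np.hypot(*d)),s["contact_force"],"w%.1f f%.1f"%(s["width"],s["finger_force"]))
    return s
def arc(a,b,z,n,v=60,lab=""):
    for th in np.linspace(a,b,n+1)[1:]:
        p,q=pose(th,z,flip=1); bot.line_to(p,v,ori=q); s=rep(lab)
        if np.hypot(*s["contact_force"][:2])>18: print("FORCE");return th
    return b
E
python3 - <<'E'
from h import *
p,q=pose(TH0,142,flip=1)
bot.line_to(p,80); rep("down")
bot.move_gripper(20,30); rep("grip")
p[2]=154.5; bot.line_to(p,40); bot.pause(.15); rep("lift")
cv2.imwrite("pics/s2.png",cv2.resize(bot.camera("side")[160:290,230:340,::-1],None,fx=4.5,fy=4.5))
E
```

```text
down t4.47 [470.3  205.4  142.52] th26.5 r103.9 [-0.49  0.48 -1.02] w87.6 f0.0
grip t5.67 [469.98 205.17 141.99] th26.3 r104.0 [ 0.48 -0.1   0.07] w20.0 f0.0
lift t6.29 [469.84 205.08 154.33] th26.2 r104.1 [-0.3   0.16  0.37] w20.1 f0.0
```

View pics/s2.png

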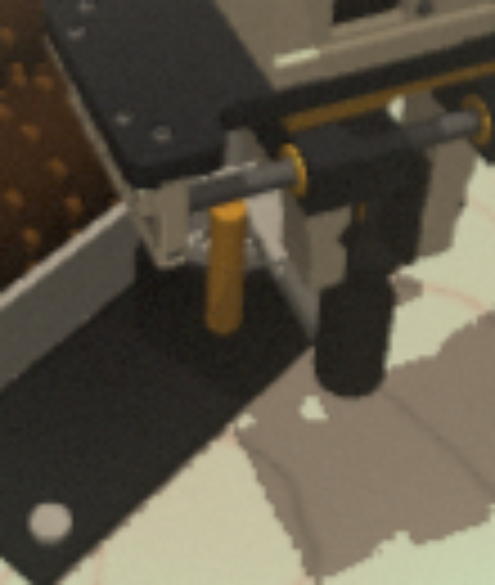

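The fingers closed to 20 mm with no force, so they missed the knob. In the crop the knob is unmoved (still at about (354,330)) and the finger seems to end near its top. I'll project the TCP into the images to find the discrepancy.

Run:
```python
from h import *
ims=[]
s=bot.read_state();R=Ro.from_quat(s["eef_rot"]).as_matrix()
for n in("side","top"):
    c=bot.get_calibration(n); im=bot.camera(n)[:,:,::-1]
    def pr(p):
        q=c["view"]@np.r_[p,1]; return np.array([c["cx"]+c["fx"]*q[0]/-q[2],c["cy"]-c["fy"]*q[1]/-q[2]])
    u=pr(s["tcp_pos"]); print(n,u,pr(s["tcp_pos"]-[0,0,30]))
    x0,y0=int(u[0])-45,int(u[1])-60
    cr=cv2.resize(im[y0:y0+120,x0:x0+90],None,fx=4.4,fy=4.4,interpolation=2)
    for k,col in((s["tcp_pos"],(0,0,255)),(s["tcp_pos"]+R@[0,0,-40],(0,255,0)),(s["tcp_pos"]+R@[0,10,0],(255,0,0)),(s["tcp_pos"]+R@[0,-10,0],(255,255,0))):
        cv2.circle(cr,tuple(int(v) for v in (pr(k)-[x0,y0]+.5)*4.4),3,col,-1)
    ims.append(cr)
cv2.imwrite("pics/chk.png",np.hstack(ims))
```

```text
side [308.25 231.12] [306.65 243.23]
top [219.42 270.04] [221.39 268.65]
```

View pics/chk.png

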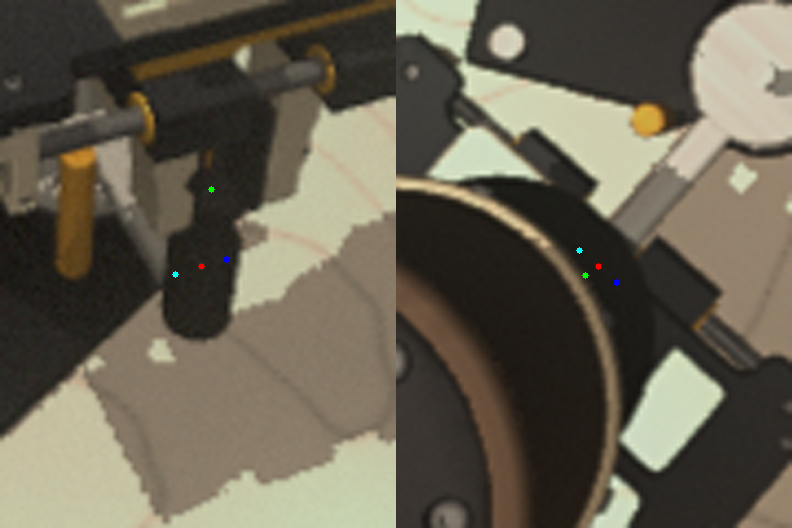

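The finger ends seem to stop near the knob's top: in the first wrist view their spread also fits tips about 30 mm behind the nominal TCP. A wrist look from here will settle it.

Run:
```python
from h import *
cv2.imwrite("pics/w2.png",cv2.resize(bot.camera("wrist")[100:340,100:420,::-1],None,fx=2.5,fy=2.5)); rep("")
```

```text
t6.49 [469.94 205.1  154.38] th26.3 r104.0 [-0.16 -0.25 -0.4 ] w20.0 f0.0
```

View pics/w2.png

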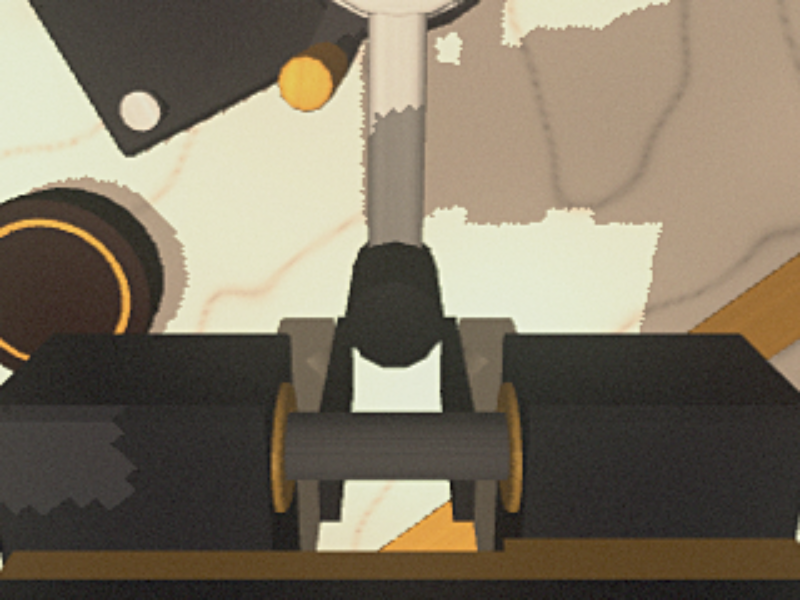

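The wrist view settles it. The knob's top is at about (258,229) in the full picture, where it should be (z≈176). The tips are at depth about 170 rather than 208, so the real fingertips end about 36 mm short of the reported TCP, and the fingers closed just above the knob. I'll open, go lower with force checks, and grip again.

Run:
```python
from h import *
bot.move_gripper(70,30)
p,q=pose(TH0,142,flip=1)
for z in (128,118,110):
    p[2]=z; bot.line_to(p,80); s=rep("down")
    if abs(s["contact_force"][2])>6: break
bot.move_gripper(15,30); s=rep("grip")
if s["width"]>22:
    z0=p[2]; p[2]=z0+4; bot.line_to(p,40); rep("l4")
    p[2]=z0+12; bot.line_to(p,40); bot.pause(.15); rep("l12")
    cv2.imwrite("pics/s3.png",cv2.resize(bot.camera("side")[160:290,230:340,::-1],None,fx=4.5,fy=4.5))
```

```text
down t7.95 [470.   205.01 127.85] th26.2 r103.9 [ 0.02 -0.07 -0.35] w70.3 f0.0
down t8.22 [469.89 205.03 117.96] th26.2 r104.0 [0.43 0.13 0.55] w69.7 f0.0
down t8.47 [469.8  204.98 109.92] th26.2 r104.0 [ 0.37 -0.05  0.09] w70.2 f0.0
grip t9.26 [469.99 205.15 110.  ] th26.3 r104.0 [-0.42  0.23  0.21] w25.3 f30.0
l4 t9.51 [469.93 204.87 113.8 ] th26.2 r103.9 [ 3.79 -1.61 -6.19] w25.6 f30.0
l12 t10.01 [469.96 204.97 121.79] th26.2 r103.9 [ 3.41 -3.39 -5.84] w25.5 f30.0
```

The knob is gripped: 25.3 mm wide, with 6 N downward as the spec says. Next: swing back 60° (three gaps).

Run:
```python
from h import *
arc(TH0,TH0-np.radians(60),122,8,lab="back")
s=bot.read_state()
```

```text
back t10.43 [461.83 194.07 122.01] th18.7 r104.0 [ 3.89 -3.18 -6.34] w25.3 f30.0
back t10.81 [455.31 182.34 122.04] th11.3 r104.0 [ 3.89 -2.65 -6.16] w25.4 f30.0
back t11.18 [450.31 169.82 121.99] th3.9 r104.1 [ 3.63 -2.   -6.  ] w25.4 f30.0
back t11.56 [447.   156.67 121.96] th-3.6 r104.1 [ 2.67 -1.94 -6.28] w25.5 f30.0
back t11.93 [445.41 143.17 121.92] th-11.1 r104.1 [ 3.25 -0.66 -6.71] w25.6 f30.0
back t12.31 [445.6  129.64 121.9 ] th-18.5 r104.1 [ 1.55 -0.31 -5.64] w25.5 f30.0
back t12.68 [447.55 116.15 121.87] th-26.0 r104.2 [ 0.04 -0.2  -5.86] w25.3 f30.0
back t13.06 [451.23 103.01 121.85] th-33.5 r104.2 [ 0.23 -0.2  -5.37] w25.3 f30.0
```

Run:
```python
from h import *
p,q=pose(TH0-np.radians(60),116,flip=1)
for z in(116,113,110): p[2]=z; bot.line_to(p,30); rep("low")
bot.pause(.2); rep("low")
```

```text
low t13.41 [451.25 102.85 115.69] th-33.6 r104.3 [-1.57 -0.2  -5.47] w25.3 f30.0
low t13.66 [451.33 102.75 112.79] th-33.7 r104.2 [-2.21  0.02 -5.88] w25.2 f30.0
low t13.91 [451.21 102.44 110.23] th-33.8 r104.4 [-4.19 -1.25  1.33] w25.2 f30.0
low t14.11 [451.24 102.5  110.27] th-33.8 r104.4 [-4.31 -1.39 -0.26] w25.6 f30.0
```

The spring force vanished at the resting height, so the lever is seated. I'll release and regrip to make sure, then tighten.

Run:
```python
from h import *
a=TH0-np.radians(60)
bot.move_gripper(40); bot.pause(.15); p,q=pose(a,110,flip=1); bot.move_gripper(15,30); rep("regrip")
b=arc(a,np.radians(33),110,9,lab="fwd")
bot.pause(.2); rep("end")
```

```text
regrip t15.20 [451.55 102.8  110.  ] th-33.7 r104.0 [0.79 0.34 0.3 ] w25.1 f30.0
fwd t15.57 [447.91 115.67 110.02] th-26.3 r103.9 [ 1.33 -1.66 -0.08] w25.0 f30.0
fwd t15.95 [445.9  128.81 109.98] th-19.0 r103.9 [ 1.94 -2.22 -0.2 ] w25.3 f30.0
fwd t16.32 [445.65 142.16 109.98] th-11.6 r103.8 [ 1.92 -1.73  0.39] w25.3 f30.0
fwd t16.70 [447.11 155.51 109.97] th-4.2 r103.8 [ 3.86 -2.4  -1.74] w25.4 f30.0
fwd t17.07 [450.27 168.51 109.99] th3.2 r103.7 [ 4.31 -2.29 -1.49] w25.4 f30.0
fwd t17.45 [454.93 180.8  109.93] th10.5 r103.7 [ 5.32 -3.73 -2.67] w25.5 f30.0
fwd t17.82 [461.27 192.49 109.92] th17.8 r103.6 [ 4.55 -3.42 -0.77] w25.9 f30.0
fwd t18.20 [469.01 203.29 109.86] th25.2 r103.6 [ 3.91 -3.86 -1.66] w25.5 f30.0
fwd t18.57 [478.09 213.06 109.86] th32.5 r103.5 [ 3.42 -4.38 -2.08] w25.4 f30.0
end t18.77 [478.06 213.   109.93] th32.5 r103.5 [ 4.12 -4.02 -1.36] w25.5 f30.0
```

Run:
```python
from h import *
bot.move_gripper(30,30); rep("open")
for d in(34,35.5,37,38.5):
    p,q=pose(np.radians(d),110,flip=1); bot.line_to(p,20,ori=q); s=rep(str(d))
    phi=PHI0-np.radians(d); f=s["contact_force"]; ft=f[0]*np.sin(phi)-f[1]*np.cos(phi); print("tang %.2f"%ft)
    if ft<-9: break
```

```text
open t19.14 [478.15 214.11 110.1 ] th33.0 r104.3 [ 0.02 -0.66 -0.53] w29.9 f0.0
34 t19.39 [479.38 215.13 109.89] th33.8 r104.2 [-1.79 -0.61  0.62] w30.0 f0.7
tang -1.74
35.5 t19.68 [481.53 216.98 109.89] th35.4 r104.1 [-2.47 -0.31  1.05] w29.7 f1.1
tang -2.08
37 t19.96 [483.41 218.51 109.82] th36.7 r104.1 [-4.45 -1.29  2.28] w30.2 f2.1
tang -4.27
38.5 t20.24 [483.92 218.66 109.47] th37.0 r103.9 [-9.79 -4.13  6.48] w29.7 f5.3
tang -10.27
```

There was 2 N of clamp friction, then the hard stop at the post, so the lever is seated and driving the clamp. Release, retreat and check.

Run:
```python
from h import *
p,q=pose(np.radians(36.3),110,flip=1); bot.line_to(p,30,ori=q)
bot.move_gripper(80); rep("open")
p[2]=230; bot.line_to(p,120)
bot.line_to([380,20,260],200); rep("away")
a=cv2.resize(bot.camera("top")[190:290,180:290,::-1],None,fx=3.6,fy=3.6); b=cv2.resize(bot.camera("side")[170:270,230:340,::-1],None,fx=3.6,fy=3.6)
cv2.imwrite("pics/end.png",np.hstack([a,b]))
```

```text
open t21.50 [482.86 217.93 110.01] th36.3 r104.0 [ 0.15 -0.7  -0.16] w79.6 f0.0
away t23.93 [380.34  20.47 259.74] th-48.7 r205.9 [-0.11  0.09  0.09] w80.2 f0.0
```

View pics/end.png

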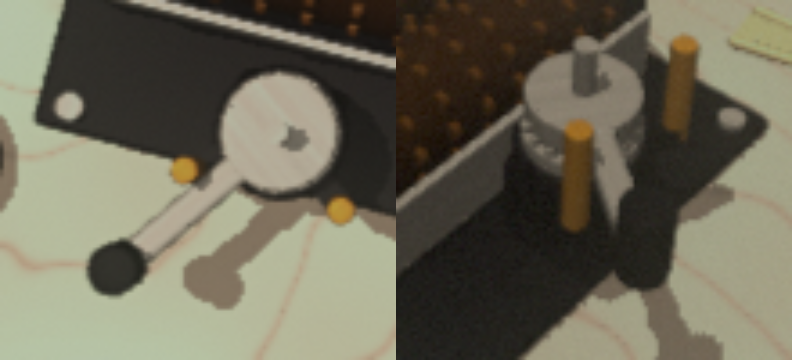

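The lever lies against the left post (bar beside the post at (185,170), knob at (117,267)). It sits down on its disc as at the start, and the robot is clear.

```bash
python3 -c "
from plant import bot
print(bot.close_job())"
```

```text
the job is handed in; nothing more can be done
None
```

I handed the job in at about 24 s: the lever was lifted, swung back 60°, reseated and turned clockwise to the left post, then released sitting down. By my estimate the clamp is at about 1.6 rad (not read directly; tight from 0.9), and the crank was not touched.

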